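# Shut the yellow gas cock

## Task

Two bench valves stand on the worktop with their levers lying more or less along the pipe, which means open. Shut the gas: turn the yellow-handled valve a quarter turn clockwise until its lever stands square across the pipe, against its stop. Leave the blue-handled valve open as it is, and let go.

Things in the scene. Friction and masses are not known exactly. Their poses are not given: they have to be found in the camera images.
- yellow_valve: Brass ball valve with YELLOW lever, bolted down on a 125x64x8 mm base plate, fixed. Origin on the worktop, below the lever's pivot. x along the pipe: hose barb to -x (reaches 78 mm), feed pipe to +x; z up. Nuts reach 64 mm high. The lever turns level about the vertical through the origin; its sleeve is a bar 14 mm wide, 33 to 95 mm from the pivot, from 81 to 95 mm above the worktop.
- yellow_lever (a joint): Yellow lever's angle, counter-clockwise from above: 0 = shut, at the hard stop, lever along the valve's +y (across the pipe); 1.571 = fully open, at the other stop, lever along the valve's -x (over the barb). Lever direction = valve yaw + 1.571 + angle. Starts at 1.15 to 1.571. Steady friction of 0.25 N m (4 N at 65 mm out), no spring: stays where left.
- blue_valve: A second, equal valve, with BLUE lever, also fixed; origin, axes and sizes as for the yellow one. The valves stand side by side, pivots at least 155 mm apart; either may be the left one. A tall fixed computer tower fills x > 0.33 m, y > 0.46 m: go round its front. A beaker, bottle (99 mm tall), vial, timer and mouse stand round about, clear of both levers' swing.
- blue_lever (a joint): Blue lever's angle, meaning as for the yellow one. Starts open, at 1.45 to 1.571, and is to stay so.

How it is judged:
By the outcome, as a careful person would: the job done as asked, in the order asked, and still so for the second after the job is handed in, with the robot touching nothing.
It also fails if it takes over 29 s, if anything falls off the work surface, if the arm or the gripper's body presses on something with over 40 N, if the wrist force passes 120 N, or if a joint passes its speed limit or range.

## Robot

A 7-joint arm with a two-finger parallel gripper is mounted at the origin on a cart in front of the work surface, level with it; the furniture and walls round the work are solid. World frame = base frame: x ahead of the robot, y to its left, z up, the work surface at z = 0. Lengths are in m, angles in rad, forces in N, time in s.
With the tool pointing down it reaches from about 0.4 to 0.875 m from the base axis. Payload 19.3 kg.
Tool frame: the origin (TCP) lies midway between the tips of the shut fingers; the grasp point (between the pads) lies 19 mm behind it; x points along the fingers, y is the direction in which the jaws open and shut, and the axes are right-handed (so a half turn about x gives the same grasp; the last joint's range is limited). The gripper opens to 85 mm and grips with 20 to 120 N. Pads are 22 mm wide; open, the fingers measure 114 mm over their backs; the gripper's body (76 mm by 85 mm) begins 54 mm behind the grasp point. The pads swing forward as they close: fully open they stand 13 mm farther back than shut.
Start: joints at [1.149, 0.521, -0.036, 1.599, 0.021, 1.021, -0.113], TCP at [0.215, -0.587, 0.202] pointing down, gripper open.
Joint ranges: [-2.91, 2.91], [-0.3, 2.13], [-1.5, 1.42], [0.17, 2.43], [-1.26, 4.41], [0.16, 1.93], [-2.52, 2.52]. Speed limits (rad/s): [1.89, 1.89, 2.39, 2.39, 3.01, 3.01, 3.01].

## Interface

Orientations are given as [roll, pitch, yaw] about the fixed x, y, z axes, in that order (R = Rz(yaw) Ry(pitch) Rx(roll)).
In Python, from workcell import telemetry, vision, workorder gives the robot as it stands. The module is installed in compiled form; this text tells all that it offers.
- The arm moves only by the tool play_rows, never from a script. Its argument "deltas" is a list of rows, each a list of 7 numbers: the shift along the world's x, y, z in mm, then the turn, a rotation vector about the world's x, y, z in degrees, then the finger opening in mm, from 0 to 85.4. In form: [[x, y, z, wx, wy, wz, jaw], ...]. A call has 1 to 8 rows; each row shifts and turns the commanded pose from where the row before left it; what a row does not reach is not made up. A row lasts 1/8 s, in which the tool goes at most 62.5 mm and 10.7 degrees, less where a joint would pass 70% of its speed; a pose out of reach is approached as far as the arm can. A call with a gripper value outside its range is refused whole. The fingers move at their own pace and stop on an object; "grip_force" is the grip in N (left out, the last holds). Time passes only in rows, so rows that do not move let the fingers close. It gives the time, the measured TCP pose, the force and the opening at its end, in the units of the state.
- telemetry.observe(): the state, without advancing time (a new reading comes with each control period).
- vision.grab_frame(name): name is "scene" or "top"; returns the picture (400x640x3 uint8, red, green, blue); there is no depth.
- vision.camera_info(name): a dict with "mtx" (3x3 intrinsics, pixels), "rvec" (rotation vector, rad) and "tvec" (3), from world to camera coordinates, as OpenCV has them. Camera axes: x right, y down, z forward; pixel columns grow to the right and rows downward; lengths in m; the calibration is good to about 2 mm. A picture is of the moment at which its call begins. camera_info takes no time and is no camera call.
- workorder.job_done(): hands the job in, once; it reports no verdict.
The state is a dict: "clock": time; "qpos": joint angles; "qd": joint speeds; "joint_efforts": joint torques, N m; "position": TCP position; "tool_rot": TCP orientation; "force": force on the tool from outside, world axes, zero at the start; "moment": the same for the moment, N m; "grip_width": finger opening in m.
Only numpy, scipy, OpenCV 4.12 (cv2) and the standard library are available. Lean on these libraries where they do the work, as an engineer would, in place of code of your own. Each camera call takes 0.05 s, during which the arm holds its last target. There are 200 camera calls.

## Working session

There is one attempt and no reset: what is moved stays moved. The work goes in short steps, Python scripts to look and compute and a tool call to move; the robot and the scene stay as the last step left them, time stands still between calls to the robot, and variables do not carry over. Pictures are saved under pics/ and viewed, about 8 in all and at most 12, crops included, and the job is handed in when it is done.

Besides the shell and the picture viewer there is one more tool, called after ">>>" by a JSON object that holds its "op" and its "data", one argument or row to a line. play_rows: Moves the arm, as the interface text tells. Its arguments: {"type":"object","properties":{"deltas":{"type":"array","items":{"type":"array","items":{"type":"number"}}},"grip_force":{"type":"number"}},"required":["deltas"]}

```bash
mkdir -p pics
cat > h.py <<'E'
import numpy as np, cv2
from workcell import telemetry, vision, workorder
def ray(name,uv):
    c=vision.camera_info(name);R=cv2.Rodrigues(np.array(c['rvec'],float))[0];t=np.array(c['tvec'],float).ravel()
    d=R.T@np.linalg.inv(np.array(c['mtx']))@np.array([uv[0],uv[1],1.]);return -R.T@t,d
def onplane(name,uv,z):
    o,d=ray(name,uv);return o+d*(z-o[2])/d[2]
E
python3 - <<'E'
from h import *
for n in("top","scene"):
    im=vision.grab_frame(n);cv2.imwrite(f"pics/{n}0.png",im[:,:,::-1]);np.save(n,im)
    hsv=cv2.cvtColor(im,cv2.COLOR_RGB2HSV);print(n,ray(n,(320,200)))
    for c,lo,hi in(("yel",(20,120,90),(34,255,255)),("blue",(100,120,60),(125,255,255))):
        m=cv2.inRange(hsv,lo,hi)
        for k in cv2.findContours(m,0,2)[0]:
            if cv2.contourArea(k)>40:
                r=cv2.minAreaRect(k);b=cv2.boxPoints(r);print(n,c,r,[onplane(n,p,.095).round(3).tolist() for p in b])
s=telemetry.observe();print({k:s[k] for k in('clock','position','tool_rot','grip_width')})
E
```

```text
top (array([0.445977  , 0.16490537, 0.93371539]), array([ 0.13750788, -0.00401516, -0.99062187]))
top yel ((290.0, 263.0000305175781), (34.058082580566406, 9.761871337890625), 40.601295471191406) [[0.462, 0.244, 0.095], [0.475, 0.233, 0.095], [0.436, 0.187, 0.095], [0.423, 0.198, 0.095]]
top blue ((360.8376159667969, 261.82220458984375), (7.610355377197266, 33.24146270751953), 21.037513732910156) [[0.426, 0.106, 0.095], [0.481, 0.084, 0.095], [0.476, 0.072, 0.095], [0.421, 0.094, 0.095]]
top blue ((372.75, 121.24998474121094), (22.62741470336914, 23.33452033996582), 45.0) [[0.709, 0.094, 0.095], [0.741, 0.062, 0.095], [0.71, 0.033, 0.095], [0.679, 0.064, 0.095]]
scene (array([0.09274827, 0.68059283, 0.56967418]), array([ 0.53126766, -0.60154309, -0.59673445]))
scene yel ((318.5032958984375, 233.64227294921875), (15.670639038085938, 52.5785026550293), 79.2156982421875) [[0.491, 0.313, 0.095], [0.435, 0.225, 0.095], [0.402, 0.257, 0.095], [0.457, 0.34, 0.095]]
scene yel ((339.0, 218.0), (10.0, 30.0), 90.0) [[0.48, 0.23, 0.095], [0.434, 0.19, 0.095], [0.414, 0.215, 0.095], [0.459, 0.254
[... 1046 characters left out ...]
ue ((375.0000305175781, 190.00001525878906), (22.62741470336914, 8.485280990600586), 45.0) [[0.478, 0.094, 0.095], [0.482, 0.065, 0.095], [0.419, 0.094, 0.095], [0.417, 0.121, 0.095]]
scene blue ((525.1829223632812, 220.65200805664062), (13.844470977783203, 133.4459686279297), 32.774879455566406) [[0.171, 0.176, 0.095], [0.18, -0.308, 0.095], [0.149, -0.288, 0.095], [0.15, 0.18, 0.095]]
scene blue ((299.0, 149.5), (15.0, 16.0), 90.0) [[0.749, 0.056, 0.095], [0.716, 0.027, 0.095], [0.661, 0.086, 0.095], [0.692, 0.113, 0.095]]
{'clock': 0.1, 'position': array([ 0.21522913, -0.58641544,  0.20129852]), 'tool_rot': array([-1.50968588,  1.56976331,  1.98371703]), 'grip_width': 0.08573584695508155}
```

View pics/top0.png

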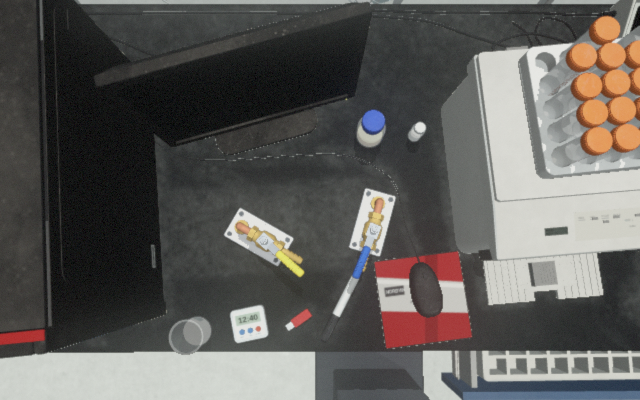

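View pics/scene0.png

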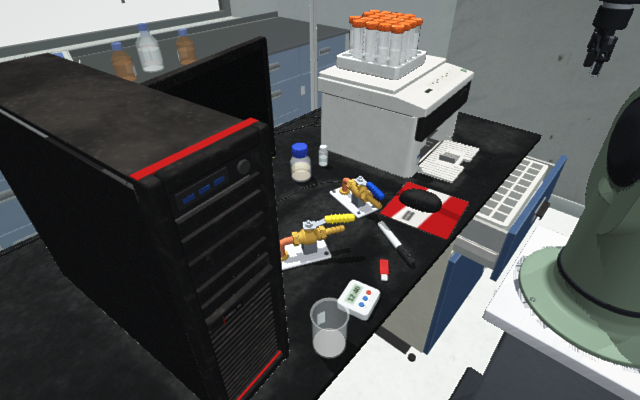

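The top view shows the yellow valve with its plate at about (259,236), copper feed to the upper left at (240,228), barb to the lower right, and the lever sleeve at (290,263). The blue valve is at (372,222) with its lever at (361,262). A white instrument at the right, with its front edge near row 250, stands on the way in. The scene view agrees: yellow lever at (339,218), blue at (375,190), instrument's front corner at (412,128).

Run:
```python
from h import *
def tri(a,b):
    (o1,d1),(o2,d2)=ray("top",a),ray("scene",b)
    s=np.linalg.lstsq(np.c_[d1,-d2],o2-o1,rcond=None)[0];p,q=o1+s[0]*d1,o2+s[1]*d2
    return ((p+q)/2).round(3),np.linalg.norm(p-q).round(3)
print("instr corner",tri((460,248),(412,128)),"tray front",onplane("top",(490,300),.03),onplane("top",(600,300),.03))
print("yellow centre",tri((290,263),(339,218)),"blue",tri((361,262),(375,190)))
im=np.load("top.npy");hsv=cv2.cvtColor(im,cv2.COLOR_RGB2HSV)
m=cv2.inRange(hsv,(0,0,130),(180,70,255))
for n,(x0,y0,x1,y1) in {"Y":(215,200,310,275),"B":(340,180,405,265)}.items():
    w=np.zeros_like(m);w[y0:y1,x0:x1]=m[y0:y1,x0:x1]
    pts=cv2.findNonZero(w);ks=[k for k in cv2.findContours(w,0,2)[0] if cv2.contourArea(k)>25]
    b=cv2.boxPoints(cv2.minAreaRect(np.vstack(ks)));P=np.array([onplane("top",p,.008) for p in b])[:,:2]
    e=[P[1]-P[0],P[2]-P[1]];L=[np.linalg.norm(v) for v in e];v=e[int(np.argmax(L))]
    v=v*np.sign(v[0]);print(n,"centre",P.mean(0).round(3),"sides",np.round(L,3),"yaw",np.degrees(np.arctan2(v[1],v[0])).round(1))
for n,lo,hi,box in(("yel",(20,120,90),(34,255,255),(270,245,310,285)),("blue",(100,120,60),(125,255,255),(345,235,380,285))):
    mm=cv2.inRange(hsv,lo,hi);w=np.zeros_like(mm);x0,y0,x1,y1=box;w[y0:y1,x0:x1]=mm[y0:y1,x0:x1]
    k=max(cv2.findContours(w,0,2)[0],key=cv2.contourArea)
    P=np.array([onplane("top",p,.092)[:2] for p in cv2.boxPoints(cv2.minAreaRect(k))])
    e=[P[1]-P[0],P[2]-P[1]];i=int(np.argmax([np.linalg.norm(v) for v in e]));v=e[i];v=-v*np.sign(v[0]);u=v/np.linalg.norm(v)
    c=P.mean(0);print(n,"sleeve",c.round(3),"len",np.linalg.norm(v).round(3),"dir",np.degrees(np.arctan2(u[1],u[0])).round(1),"pivot",(c-.064*u).round(3))
from scipy.spatial.transform import Rotation as R
print(R.from_euler('xyz',telemetry.observe()['tool_rot']).as_matrix().round(2))
t=cv2.resize(im[185:345,180:420],None,fx=3.3,fy=3.3,interpolation=cv2.INTER_CUBIC);cv2.imwrite("pics/crop1.png",t[:,:,::-1])
```

```text
instr corner (array([ 0.467, -0.066,  0.181]), np.float64(0.011)) tray front [ 0.37836354 -0.16238343  0.03      ] [ 0.3777503 -0.3726875  0.03     ]
yellow centre (array([0.45 , 0.216, 0.089]), np.float64(0.002)) blue (array([0.451, 0.088, 0.091]), np.float64(0.001))
Y centre [0.502 0.284] sides [0.065 0.126] yaw 60.2
B centre [0.531 0.057] sides [0.126 0.065] yaw -16.0
yel sleeve [0.449 0.215] len 0.061 dir -130.4 pivot [0.491 0.264]
blue sleeve [0.451 0.089] len 0.059 dir 158.2 pivot [0.51  0.065]
[[-0.    0.34 -0.94]
 [ 0.   -0.94 -0.34]
 [-1.   -0.    0.  ]]
```

View pics/crop1.png

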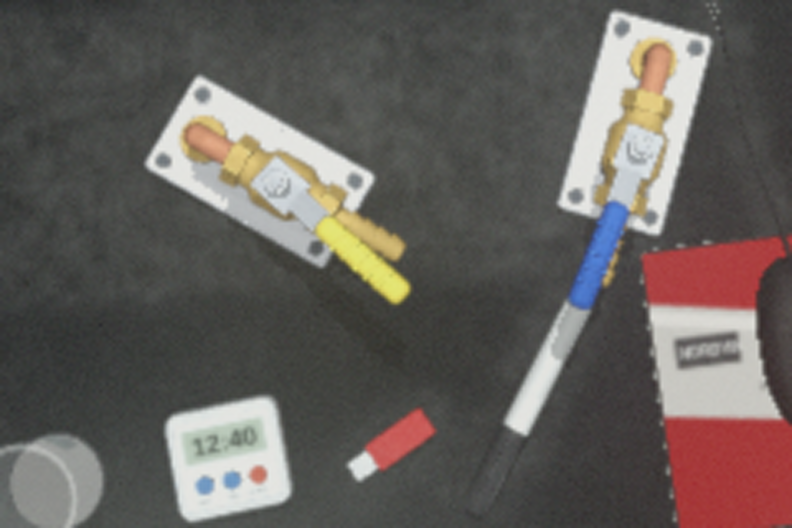

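Plate sides of 126 x 65 mm, sleeve height about 89 mm and length 61 mm all match what is given. The yellow pivot is at (0.491, 0.264) with lever direction −130°, so its angle is about 1.39. Shut is direction 150°. I'll push with shut fingers on the lever's blue-facing side, travelling in at z of about 0.3.

>>> {"op": "play_rows", "data": {
  "deltas": [
    [10,25,50,0,0,8,0],
    [10,35,40,0,0,8,0],
    [14,41,10,0,0,8,0],
    [14,41,0,0,0,8,0],
    [14,41,0,0,0,8,0],
    [14,41,0,0,0,8,0],
    [14,41,0,0,0,8,0],
    [14,41,0,0,0,8,0]
  ],
  "grip_force": 60
}}

```text
clock: 1.1
position: [0.3195, -0.2793, 0.3017]
tool_rot: [-1.291, 1.571, -2.96]
force: [0.4, 0.2, 0.9]
grip_width: -0.0001
```

>>> {"op": "play_rows", "data": {
  "deltas": [
    [14,52,0,0,0,8,0],
    [14,52,0,0,0,8,0],
    [14,52,0,0,0,8,0],
    [20,55,0,0,0,8,0],
    [22,55,0,0,0,8,0],
    [25,55,0,0,0,8,0],
    [25,55,0,0,0,8,0],
    [18,55,0,0,0,0,0]
  ]
}}

```text
clock: 2.1
position: [0.472, 0.1518, 0.3015]
tool_rot: [-2.939, 1.571, 2.65]
force: [0.4, -1.2, -0.3]
grip_width: 0.0002
```

Run:
```python
from h import *
from scipy.spatial.transform import Rotation as R
s=telemetry.observe();M=R.from_euler('xyz',s['tool_rot']).as_matrix();print(s['position'].round(4),s['qpos'],"\n",M.round(2),"jaw dir",np.degrees(np.arctan2(M[1,1],M[0,1])))
for n in ("top","scene"): vision.grab_frame(n)
```

```text
[0.472  0.1518 0.3015] [ 0.26066486  0.30433355 -0.86530391  1.76649453  0.24848379  1.18531423
  0.20019648] 
 [[-0.    0.64  0.77]
 [ 0.    0.77 -0.64]
 [-1.   -0.   -0.  ]] jaw dir 50.23016551514083
```

>>> {"op": "play_rows", "data": {
  "deltas": [
    [9,29,-30,0,0,0,0],
    [0,0,-50,0,0,0,0],
    [0,0,-50,0,0,0,0],
    [0,0,-40,0,0,0,0],
    [0,0,-20,0,0,0,0],
    [0,0,0,0,0,0,0]
  ]
}}

```text
clock: 2.95
position: [0.4795, 0.1788, 0.1107]
tool_rot: [-2.157, 1.568, -2.853]
force: [-0.3, 0.0, 0.8]
grip_width: -0.0003
```

Run:
```python
from h import *
s=telemetry.observe();print(s['position'].round(4),s['force'])
im=vision.grab_frame("scene")
t=cv2.resize(im[100:290,240:480],None,fx=3.1,fy=3.1,interpolation=cv2.INTER_CUBIC);cv2.imwrite("pics/s2.png",t[:,:,::-1])
```

```text
[0.4795 0.1788 0.1107] [-0.27501536  0.00179077  0.76022755]
```

View pics/s2.png

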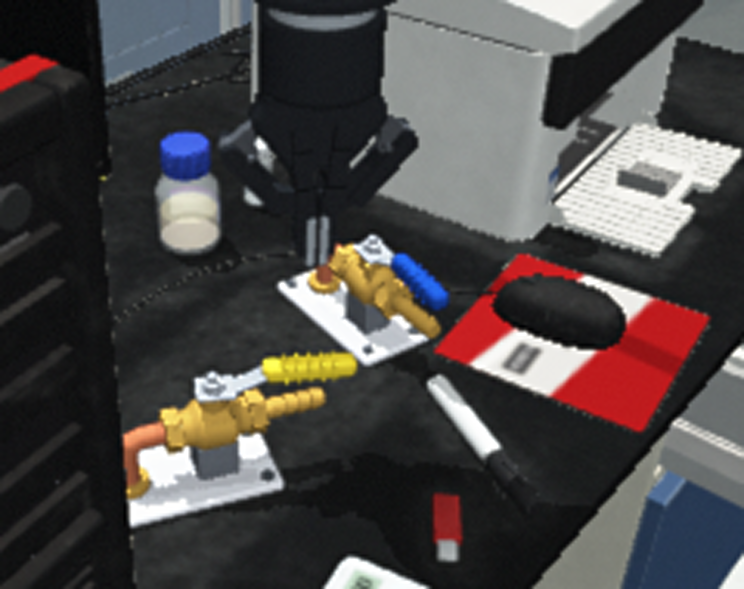

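Run:
```python
from h import *
for z in(.1107,.0):
  for n in("scene","top"):
    c=vision.camera_info(n);print(n,cv2.projectPoints(np.array([[.4795,.1788,.1107],[.491,.264,.095],[.446,.21,.09]]),np.array(c['rvec'],float),np.array(c['tvec'],float),np.array(c['mtx'],float),None)[0].reshape(-1,2).round(0).tolist())
  break
```

```text
scene [[340.0, 196.0], [309.0, 219.0], [343.0, 217.0]]
top [[310.0, 246.0], [263.0, 240.0], [293.0, 265.0]]
```

Run:
```python
from h import *
im=vision.grab_frame("top");sc=vision.grab_frame("scene")
a=cv2.resize(im[200:300,250:400],None,fx=5,fy=4.99,interpolation=cv2.INTER_CUBIC)
b=cv2.resize(sc[150:210,300:390],None,fx=5,fy=5,interpolation=cv2.INTER_CUBIC)
b=np.clip(b.astype(float)*2,0,255).astype(np.uint8)
h=np.zeros((500-0,300,3),np.uint8)
out=np.zeros((600,750,3),np.uint8);out[:300]=cv2.resize(a,(450,300)).__class__ and np.pad(cv2.resize(a,(450,300)),((0,0),(0,300),(0,0)));out[300:600,:450]=b
cv2.imwrite("pics/s3.png",out[:,:,::-1])
```

```text
(no output)
```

View pics/s3.png

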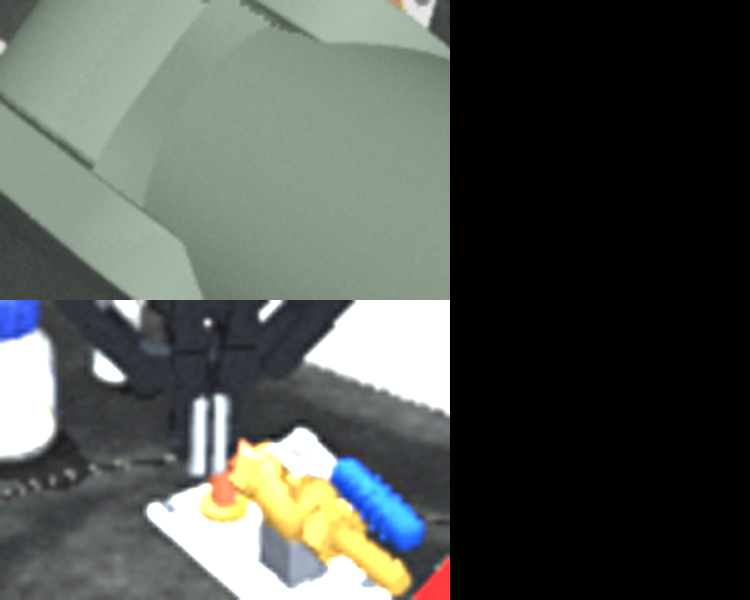

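The pads' tips show at scene (342,185), but the stated TCP projects to (340,196), about 20 mm lower. I'll go lower and check this against the picture.

>>> {"op": "play_rows", "data": {
  "deltas": [
    [0,0,-20,0,0,0,0],
    [0,0,-15,0,0,0,0],
    [0,0,0,0,0,0,0]
  ]
}}

```text
clock: 3.48
position: [0.4801, 0.1791, 0.0765]
tool_rot: [-2.004, 1.57, -2.7]
force: [0.4, -0.0, -0.6]
grip_width: 0.0002
```

Run:
```python
from h import *
s=telemetry.observe();p=s['position'];print(p.round(4),s['force'].round(1))
sc=vision.grab_frame("scene")
b=cv2.resize(sc[150:250,300:400],None,fx=6,fy=6,interpolation=cv2.INTER_CUBIC)
b=np.clip(b.astype(float)*2,0,255).astype(np.uint8)
c=vision.camera_info("scene");P=np.array([p+[0,0,d] for d in(0,.01,.02,.03)])
q=cv2.projectPoints(P,np.array(c['rvec'],float),np.array(c['tvec'],float),np.array(c['mtx'],float),None)[0].reshape(-1,2);print(q.round(1).tolist(),((q-[300,150])*6).round().tolist())
cv2.imwrite("pics/s4.png",b[:,:,::-1])
```

```text
[0.4801 0.1791 0.0765] [ 0.4 -0.  -0.6]
[[339.4, 208.5], [339.5, 204.8], [339.6, 201.1], [339.7, 197.3]] [[236.0, 351.0], [237.0, 329.0], [238.0, 307.0], [238.0, 284.0]]
```

View pics/s4.png

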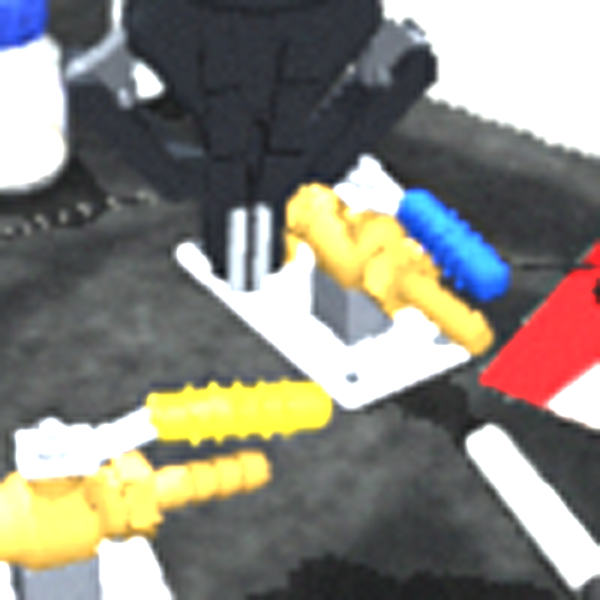

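Run:
```python
from h import *
sc=np.load("scene.npy")
b=cv2.resize(sc[0:100,560:640],None,fx=6,fy=6,interpolation=cv2.INTER_CUBIC)
c=vision.camera_info("scene");P=np.array([[.2152,-.5864,.2013],[.2152,-.5864,.2143]])
q=cv2.projectPoints(P,np.array(c['rvec'],float),np.array(c['tvec'],float),np.array(c['mtx'],float),None)[0].reshape(-1,2);print(((q-[560,0])*6).round().tolist())
print(onplane("scene",(341.7,198.3),.0765), onplane("scene",(341.7,198.3),.1))
cv2.imwrite("pics/s5.png",b[:,:,::-1])
```

```text
[[135.0, 520.0], [147.0, 492.0]]
[0.49943377 0.14674029 0.0765    ] [0.480055   0.17217864 0.1       ]
```

View pics/s5.png

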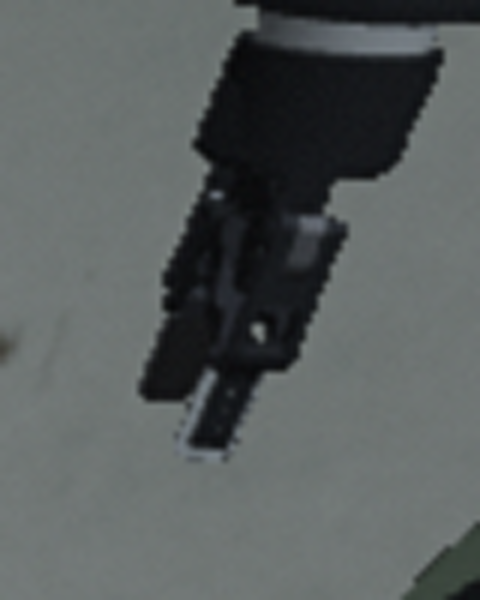

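At both poses the tip shows about 27 mm straight above the reported TCP. So I'll go lower, near the lever's end and beyond the barb's high parts, then feel for contact.

>>> {"op": "play_rows", "data": {
  "deltas": [
    [0,0,-10,0,0,0,0],
    [0,0,-11,0,0,0,0],
    [-8,3,0,0,0,0,0],
    [-8,3,0,0,0,0,0],
    [-8,4,0,0,0,0,0],
    [0,0,0,0,0,0,0]
  ]
}}

```text
clock: 4.28
position: [0.4558, 0.1898, 0.0561]
tool_rot: [0.686, 1.571, -0.008]
force: [0.7, 0.4, -0.7]
grip_width: 0.0002
```

Run:
```python
from h import *
s=telemetry.observe();p=s['position'];print(p.round(4),s['force'].round(1))
sc=vision.grab_frame("scene")
b=cv2.resize(sc[150:250,290:390],None,fx=6,fy=6,interpolation=cv2.INTER_CUBIC)
b=np.clip(b.astype(float)*2,0,255).astype(np.uint8)
cv2.imwrite("pics/s6.png",b[:,:,::-1])
```

```text
[0.4558 0.1898 0.0561] [ 0.7  0.4 -0.7]
```

View pics/s6.png

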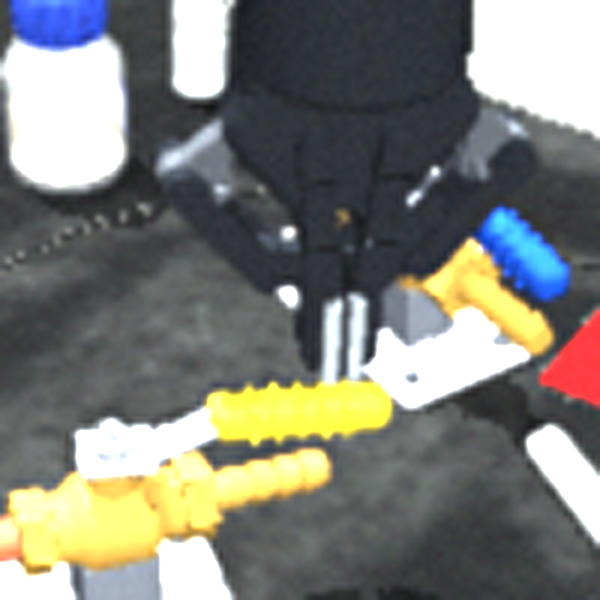

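The shut fingers stand right behind the yellow lever near its end (crop (345,370)), with the blue lever well clear. Next I work out the arc.

Run:
```python
from h import *
pv=np.array([.491,.264]);p0=telemetry.observe()['position'][:2]
for t in [229.6,220,210,200,190,180,170,160,155,150.2,148]:
    a=np.radians(t);u=np.array([np.cos(a),np.sin(a)]);n=np.array([-u[1],u[0]])
    p=pv+.08*u+.018*n;print(t,p.round(4),((p-p0)*1e3).round(1));p0=p
```

```text
229.6 [0.4529 0.1914] [-3.5  1.9]
220 [0.4413 0.1988] [-11.6   7.4]
210 [0.4307 0.2084] [-10.6   9.6]
200 [0.422  0.2197] [-8.7 11.3]
190 [0.4153 0.2324] [-6.6 12.7]
180 [0.411 0.246] [-4.3 13.6]
170 [0.4091 0.2602] [-1.9 14.2]
160 [0.4097 0.2744] [ 0.6 14.3]
155 [0.4109 0.2815] [1.2 7. ]
150.2 [0.4126 0.2881] [1.7 6.6]
148 [0.4136 0.2911] [1. 3.]
```

>>> {"op": "play_rows", "data": {
  "deltas": [
    [-3.5,2,0,0,0,0,0],
    [-11.5,7.5,0,0,0,-9.6,0],
    [-10.5,9.5,0,0,0,-10,0],
    [-8.5,11.5,0,0,0,-10,0]
  ]
}}

```text
clock: 4.82
position: [0.4219, 0.2191, 0.0557]
tool_rot: [-0.712, 1.569, -1.931]
force: [-0.2, -3.1, 0.8]
grip_width: -0.0
```

Force of about 3 N against the motion means the lever is turning.

>>> {"op": "play_rows", "data": {
  "deltas": [
    [-6.5,12.5,0,0,0,-10,0],
    [-4.5,13.5,0,0,0,-10,0],
    [-2,14,0,0,0,-10,0],
    [0.5,14,0,0,0,-10,0],
    [0,0,0,0,0,0,0]
  ]
}}

```text
clock: 5.45
position: [0.4096, 0.2746, 0.0558]
tool_rot: [2.359, 1.571, 0.451]
force: [-0.1, -0.3, -0.4]
grip_width: 0.0
```

>>> {"op": "play_rows", "data": {
  "deltas": [
    [1,7,0,0,0,-5,0],
    [1.5,4.5,0,0,0,-3,0],
    [0,0,0,0,0,0,0]
  ]
}}

```text
clock: 5.82
position: [0.4123, 0.2849, 0.0557]
tool_rot: [0.079, 1.571, -1.967]
force: [-0.7, -0.3, -0.0]
grip_width: 0.0002
```

>>> {"op": "play_rows", "data": {
  "deltas": [
    [0.5,2,0,0,0,-1,0],
    [0,0,0,0,0,0,0]
  ]
}}

```text
clock: 6.08
position: [0.4129, 0.2869, 0.0557]
tool_rot: [0.191, 1.571, -1.876]
force: [-0.4, -3.0, 0.8]
grip_width: 0.0002
```

>>> {"op": "play_rows", "data": {
  "deltas": [
    [0.5,2,0,0,0,-1,0],
    [0,0,0,0,0,0,0]
  ]
}}

```text
clock: 6.32
position: [0.4136, 0.2893, 0.0558]
tool_rot: [2.079, 1.571, -0.006]
force: [0.2, -2.1, -1.0]
grip_width: -0.0
```

>>> {"op": "play_rows", "data": {
  "deltas": [
    [0.5,1.5,0,0,0,-1,0],
    [0,0,0,0,0,0,0]
  ]
}}

```text
clock: 6.58
position: [0.4136, 0.2901, 0.0557]
tool_rot: [0.095, 1.569, -2.008]
force: [-1.3, -6.9, 2.3]
grip_width: 0.0003
```

>>> {"op": "play_rows", "data": {
  "deltas": [
    [0.5,1.5,0,0,0,0,0],
    [0,0,0,0,0,0,0]
  ]
}}

```text
clock: 6.82
position: [0.4137, 0.2902, 0.0555]
tool_rot: [0.076, 1.567, -2.028]
force: [-3.7, -14.2, 7.4]
grip_width: -0.0001
```

>>> {"op": "play_rows", "data": {
  "deltas": [
    [0.5,1,0,0,0,0,0],
    [0,0,0,0,0,0,0]
  ]
}}

```text
clock: 7.08
position: [0.4137, 0.2903, 0.0554]
tool_rot: [0.047, 1.565, -2.056]
force: [-7.8, -18.8, 11.9]
grip_width: -0.0004
```

The force climbs past 20 N with no further motion, so the lever is on its stop. I'll back off, rise and clear the view.

>>> {"op": "play_rows", "data": {
  "deltas": [
    [-6,-10,0,0,0,0,0],
    [-8,-14,0,0,0,0,0],
    [-4,-14,10,0,0,0,0],
    [0,0,50,0,0,0,0],
    [0,0,60,0,0,0,0],
    [0,0,60,0,0,0,0],
    [0,0,60,0,0,5,0],
    [14,-50,0,0,0,8,0]
  ]
}}

```text
clock: 8.07
position: [0.4114, 0.2076, 0.3004]
tool_rot: [2.439, 1.563, 0.573]
force: [1.9, -0.3, 0.0]
grip_width: -0.0
```

>>> {"op": "play_rows", "data": {
  "deltas": [
    [5,-58,0,0,0,0,0],
    [0,-58,0,0,0,0,0],
    [-8,-58,0,0,0,0,0],
    [-10,-58,0,0,0,0,0],
    [-14,-55,0,0,0,0,0],
    [-14,-52,0,0,0,0,0],
    [-14,-52,0,0,0,0,0],
    [0,0,0,0,0,0,0]
  ]
}}

```text
clock: 9.07
position: [0.3541, -0.1887, 0.2963]
tool_rot: [1.398, 1.57, -0.483]
force: [0.4, 1.2, 1.1]
grip_width: -0.0
```

Run:
```python
from h import *
s=telemetry.observe();print(s['clock'],s['position'].round(3),s['force'].round(1))
im=vision.grab_frame("top");hsv=cv2.cvtColor(im,cv2.COLOR_RGB2HSV)
for n,lo,hi,box in(("yel",(20,120,90),(34,255,255),(215,225,310,295)),("blue",(100,120,60),(125,255,255),(345,235,380,285))):
    mm=cv2.inRange(hsv,lo,hi);w=np.zeros_like(mm);x0,y0,x1,y1=box;w[y0:y1,x0:x1]=mm[y0:y1,x0:x1]
    k=max(cv2.findContours(w,0,2)[0],key=cv2.contourArea)
    P=np.array([onplane("top",p,.092)[:2] for p in cv2.boxPoints(cv2.minAreaRect(k))])
    e=[P[1]-P[0],P[2]-P[1]];i=int(np.argmax([np.linalg.norm(v) for v in e]));v=e[i];v=-v*np.sign(v[0])
    print(n,P.mean(0).round(3),np.linalg.norm(v).round(3),np.degrees(np.arctan2(v[1],v[0])).round(1))
t=cv2.resize(im[185:345,180:420],None,fx=3.3,fy=3.3,interpolation=cv2.INTER_CUBIC);cv2.imwrite("pics/end.png",t[:,:,::-1])
```

```text
9.075 [ 0.354 -0.189  0.296] [0.4 1.2 1.1]
yel [0.435 0.297] 0.06 149.6
blue [0.451 0.088] 0.059 157.4
```

View pics/end.png

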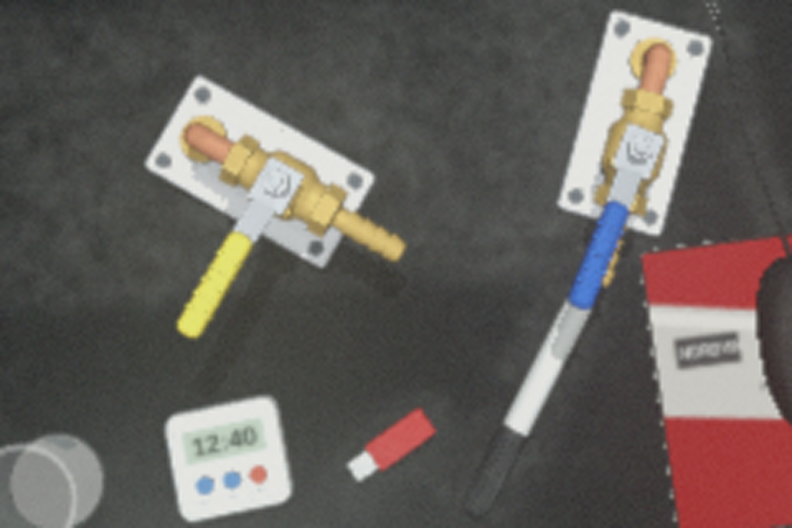

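The yellow lever now stands square across its pipe (sleeve at crop (215,285), direction 149.6° against 150.2° for shut). The blue lever and the small items are where they were, and the arm is clear.

```bash
python3 -c "
from h import *
print(workorder.job_done())"
```

```text
the job is handed in; nothing more can be done
None
```

The gas is shut. I pushed the yellow lever about 80° clockwise with the shut fingers until it met its stop, then backed off and handed the job in at about 9 s.

- **Stop:** the force rose past 20 N (about 24 N at its highest) with no further motion.
- **Yellow lever:** the last top view gives its direction as 149.6°, against 150.2° expected for shut.
- **Blue lever:** it was not touched; its direction read 158.2° before and 157.4° after, which is within measuring error.
- **Surroundings:** the items visible in the last top view had not moved, and the arm was clear and touching nothing.
- **Disagreement:** in the scene camera the fingertips appeared about 27 mm above the reported TCP. I never explained this. I allowed for it by pushing with the reported TCP about 20 mm lower than planned, and felt no stray contact.

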